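# Find the shank spring gone soft

## Robot

A 6-joint arm with a two-finger parallel gripper is mounted at the origin on the work surface. World frame = base frame: x ahead of the robot, y to its left, z up, the work surface at z = 0. Lengths are in m, angles in rad, forces in N, time in s.
With the tool pointing down it reaches from about 0.3 to 0.775 m from the base axis. Payload 14.6 kg.
Tool frame: the origin (TCP) lies between the finger pads, 19 mm behind the fingertips; this is the grasp point; z points along the fingers, y is the line along which they close (so a half turn about z gives the same grasp; the last joint's range is limited). The gripper opens to 94 mm and grips with 3 to 60 N. Pads are 16 mm wide; open, the fingers measure 119 mm over their backs; the gripper's body (75 mm by 177 mm) begins 78 mm behind the grasp point.
Start: joints at [1.062, 0.3, 1.521, -0, 1.321, -0.067], TCP at [0.235, 0.497, 0.224] pointing down, gripper open.
Joint ranges: [-3.03, 3.03], [-0.79, 2.21], [0.23, 2.52], [-1.04, 4.18], [0, 3.07], [-2.55, 2.55]. Speed limits (rad/s): [2.22, 2.22, 2.57, 3.14, 3.14, 3.14].

## Interface

Orientations are given as [roll, pitch, yaw] about the fixed x, y, z axes, in that order (R = Rz(yaw) Ry(pitch) Rx(roll)).
In Python, from station import telemetry, cams, workorder, finder gives the robot as it stands.
- The arm moves only by the tool jog_arm, never from a script. Its argument "rows" is a list of rows, each an object with "gripper": the finger opening in m, from 0 to 0.094; "slide": the shift along the tool's x, y, z in m, a list of three; "spin": the turn about the tool's z in rad. In form: [{"gripper": gripper, "slide": [tx, ty, tz], "spin": spin}, ...]. A call has 1 to 8 rows; each row is the pose to reach, as a shift and turn from the pose commanded when the call began, along the tool's axes at that moment; what a row does not reach only later rows make up. A row lasts 1/10 s, in which the tool goes at most 50 mm and 8.59 degrees, less where a joint would pass 70% of its speed; a pose out of reach is approached as far as the arm can. A call with a gripper value outside its range is refused whole. The fingers move at their own pace and stop on an object; "squeeze" is the grip in N (left out, the last holds). Time passes only in rows, so rows that repeat a pose let the fingers close. It gives the time, the measured TCP pose, the force, the opening and the grip force at its end, in the units of the state.
- telemetry.get_obs(): the state, without advancing time (a new reading comes with each control period).
- cams.camera(name): name is "scene" or "top"; returns (picture, depth): 420x560x3 uint8, red, green, blue; 420x560 float32, m along the optical axis (not along the pixel's ray), 0 where there is no reading.
- cams.camera_info(name): a dict with "camera_matrix" (3x3 intrinsics, pixels), "R" (3x3) and "t" (3): a world point X has camera coordinates R X + t. Camera axes: x right, y down, z forward; pixel columns grow to the right and rows downward; lengths in m; the calibration is good to about 2 mm. A picture is of the moment at which its call begins. camera_info takes no time and is no camera call.
- workorder.hand_in(): hands the job in; it is judged then, once.
Trained networks look in the newest picture that a camera, given by its name, has taken for a name from the list of things; names that differ only in an ending like _2 or _b are one class to them, and where a whole thing is asked for, a point or a joint stands for the part that bears it (a point fixed in the world has none). Each returns a list of dicts, best first, with "confidence" (0 to 1); they miss things now and then, are a little off and sometimes report something else, mostly with a low value. They report only what shows in the picture. A call takes as long as a camera call. They do not tell look-alikes from the thing itself.
- finder.find_in(target, camera): "point" ([x, y, z] in m, in world coordinates, good to about 4 mm: the middle of the surface that is visible of it).
- finder.masks_of(target, camera): "region" (420x560 bool, what is visible of it).
The state is a dict: "time_s": time; "qpos": joint angles; "joint_vel": joint speeds; "tau": joint torques, N m; "ee_pos": TCP position; "eef_rot": TCP orientation; "force": force on the tool from outside, world axes, zero at the start; "moment": the same for the moment, N m; "grip_width": finger opening in m; "grip_force": force on a finger pad.
Only numpy, scipy, OpenCV 4.12 (cv2) and the standard library are available. Lean on these libraries where they do the work, as an engineer would, in place of code of your own. Each camera call takes 0.05 s, during which the arm holds its last target. There are 200 camera calls.

## Task

Three alike steel shank springs are clamped in wooden blocks, and one has gone soft. With the fingertips, press each one down on its copper mid-span stud and hold a steady 10 N (give or take 2 N) for at least half a second, never as much as 18 N, going in order from the robot's left to its right, and judge which gives way most. Then put the red peg upright and fully home in the hole on top of the soft spring's block and let go, leaving the jar, the last and the hammer where they are.

Things in the scene. Friction and masses are not known exactly. Their poses are not given: they have to be found in the camera images.
- block_a: one of three alike fixed spring clamps side by side in random order (left one y above 0.1 m, right one below -0.1): pale wooden block 70 (x) x 60 (y) x 110 mm tall on a dark steel foot 100 x 90 x 8 mm, steel jaw plates on its +x face. Origin: centre of its underside, on the table; +x runs along the spring, away from the robot give or take 0.25 rad
- hole_a (a point): centre of the mouth of the round peg hole in the top of block_a: 24 mm wide, 28 mm deep, straight down; 110 mm above the table
- spring_a: steel leaf spring held at one end by block_a, 20 mm wide, 3 mm thick, free length 124 mm. Origin: on its bending axis at the root, 30 mm in +x from the block's origin, 78 mm above the table; own x points to the tip. Bends down about its root in proportion to the load and springs back. At 10 N on the stud a good one gives about 5 mm there (1.7 to 1.9 N/mm), the soft one about 11 mm (0.9 N/mm)
- stud_a (a point): centre of the top face of the copper press stud, 14 mm across and 5 mm high, at mid-span of spring_a: 70 mm from the spring's root axis, 84 mm above the table when unloaded; it moves with the spring
- block_b: one of three alike fixed spring clamps side by side in random order (left one y above 0.1 m, right one below -0.1): pale wooden block 70 (x) x 60 (y) x 110 mm tall on a dark steel foot 100 x 90 x 8 mm, steel jaw plates on its +x face. Origin: centre of its underside, on the table; +x runs along the spring, away from the robot give or take 0.25 rad
- hole_b (a point): centre of the mouth of the round peg hole in the top of block_b: 24 mm wide, 28 mm deep, straight down; 110 mm above the table
- spring_b: steel leaf spring held at one end by block_b, 20 mm wide, 3 mm thick, free length 124 mm. Origin: on its bending axis at the root, 30 mm in +x from the block's origin, 78 mm above the table; own x points to the tip. Bends down about its root in proportion to the load and springs back. At 10 N on the stud a good one gives about 5 mm there (1.7 to 1.9 N/mm), the soft one about 11 mm (0.9 N/mm)
- stud_b (a point): centre of the top face of the copper press stud, 14 mm across and 5 mm high, at mid-span of spring_b: 70 mm from the spring's root axis, 84 mm above the table when unloaded; it moves with the spring
- block_c: one of three alike fixed spring clamps side by side in random order (left one y above 0.1 m, right one below -0.1): pale wooden block 70 (x) x 60 (y) x 110 mm tall on a dark steel foot 100 x 90 x 8 mm, steel jaw plates on its +x face. Origin: centre of its underside, on the table; +x runs along the spring, away from the robot give or take 0.25 rad
- hole_c (a point): centre of the mouth of the round peg hole in the top of block_c: 24 mm wide, 28 mm deep, straight down; 110 mm above the table
- spring_c: steel leaf spring held at one end by block_c, 20 mm wide, 3 mm thick, free length 124 mm. Origin: on its bending axis at the root, 30 mm in +x from the block's origin, 78 mm above the table; own x points to the tip. Bends down about its root in proportion to the load and springs back. At 10 N on the stud a good one gives about 5 mm there (1.7 to 1.9 N/mm), the soft one about 11 mm (0.9 N/mm)
- stud_c (a point): centre of the top face of the copper press stud, 14 mm across and 5 mm high, at mid-span of spring_c: 70 mm from the spring's root axis, 84 mm above the table when unloaded; it moves with the spring
- peg: loose red marker peg, a plain cylinder 20 mm in diameter and 80 mm tall, 35 to 70 g, that starts upright on the table to the left or the right of the clamps. Origin: centre of its lower end; z along its length. In a hole it stands with its lower end 82 mm above the table
- jar: bystander: amber glass jar with a metal lid, 64 mm wide, 90 mm tall, standing on the other side of the clamps. Origin: centre of its underside
- last: bystander: wooden shoe last, about 240 mm long, 70 mm wide, 130 mm tall, lying sole down beyond the clamps. Origin: centre of its sole
- hammer: bystander: hammer lying on the table beyond the clamps. Origin: on its underside, along the handle line
Things that resemble listed ones, but are neither listed nor needed, are in the scene too. There is more than one size of the peg; the job needs the smallest.

How it is judged:
On the way, in this order (a step that is already met when the one before it is completed fails the run):
1. the left-hand spring is pressed at its mid-span stud by the fingertips with 8 to 12 N for half a second (TCP within 12 mm of the stud, seen from above) (((contact force between the fingers and spring_a between 8 and 12 N and horizontal distance between the grasp point and stud_a below 0.012 m and world y of block_a above 0.1 m) or (contact force between the fingers and spring_b between 8 and 12 N and horizontal distance between the grasp point and stud_b below 0.012 m and world y of block_b above 0.1 m) or (contact force between the fingers and spring_c between 8 and 12 N and horizontal distance between the grasp point and stud_c below 0.012 m and world y of block_c above 0.1 m))), for 0.5 s.
2. the middle spring is pressed at its mid-span stud by the fingertips with 8 to 12 N for half a second (TCP within 12 mm of the stud, seen from above) (((contact force between the fingers and spring_a between 8 and 12 N and horizontal distance between the grasp point and stud_a below 0.012 m and world y of block_a between -0.1 and 0.1 m) or (contact force between the fingers and spring_b between 8 and 12 N and horizontal distance between the grasp point and stud_b below 0.012 m and world y of block_b between -0.1 and 0.1 m) or (contact force between the fingers and spring_c between 8 and 12 N and horizontal distance between the grasp point and stud_c below 0.012 m and world y of block_c between -0.1 and 0.1 m))), for 0.5 s.
3. the right-hand spring is pressed at its mid-span stud by the fingertips with 8 to 12 N for half a second (TCP within 12 mm of the stud, seen from above) (((contact force between the fingers and spring_a between 8 and 12 N and horizontal distance between the grasp point and stud_a below 0.012 m and world y of block_a below -0.1 m) or (contact force between the fingers and spring_b between 8 and 12 N and horizontal distance between the grasp point and stud_b below 0.012 m and world y of block_b below -0.1 m) or (contact force between the fingers and spring_c between 8 and 12 N and horizontal distance between the grasp point and stud_c below 0.012 m and world y of block_c below -0.1 m))), for 0.5 s.
At the end, for the whole second after the job is handed in: the red peg stands released and at rest in the hole of the soft spring's block (the judge tells it by its sag, 0.25 mm more than the others, too small to measure): lower end within 6 mm of the hole's axis and at most 5 mm above the hole's floor, tilted under 0.15 rad (((horizontal distance between peg and hole_a below 0.006 m and z of stud_a in the frame of block_a below 0.08416 m) or (horizontal distance between peg and hole_b below 0.006 m and z of stud_b in the frame of block_b below 0.08416 m) or (horizontal distance between peg and hole_c below 0.006 m and z of stud_c in the frame of block_c below 0.08416 m)) and height (world z) of peg between 0.075 and 0.087 m and angle between peg's own z axis and vertical below 0.15 rad and linear speed of peg below 0.02 m/s and contact force between the fingers and peg below 0.1 N); the robot touches nothing.
It fails at once if a spring is loaded with 18 N or more (contact force between anything else and spring_a above 18 N or contact force between anything else and spring_b above 18 N or contact force between anything else and spring_c above 18 N).
It fails at once if the jar is moved by more than 20 mm (distance of jar from where it was at the start of the episode above 0.02 m).
It fails at once if the last is moved by more than 20 mm (distance of last from where it was at the start of the episode above 0.02 m).
It fails at once if the hammer is moved by more than 20 mm (distance of hammer from where it was at the start of the episode above 0.02 m).
It also fails if it takes over 72 s, if anything falls off the work surface, if the arm or the gripper's body presses on something with over 40 N, if the wrist force passes 120 N, or if a joint passes its speed limit or range.

## Working session

There is one attempt and no reset: what is moved stays moved. The work goes in short steps, Python scripts to look and compute and a tool call to move; the robot and the scene stay as the last step left them, time stands still between calls to the robot, and variables do not carry over. Pictures are saved under pics/ and viewed, at most 10 in all, crops included, and the job is handed in when it is done.

Besides the shell and the picture viewer there is one more tool, called after "Emit:" by a JSON object that holds its "name" and its "arguments". jog_arm: Moves the arm, as the interface text tells. Its arguments: {"type":"object","properties":{"rows":{"type":"array","items":{"type":"object","properties":{"gripper":{"type":"number"},"slide":{"type":"array","items":{"type":"number"}},"spin":{"type":"number"}}}},"squeeze":{"type":"number"}},"required":["rows"]}

```bash
mkdir -p pics
cat > h.py <<'E'
import numpy as np, cv2
from station import telemetry, cams, workorder, finder
def pts(cam,depth):
    i=cams.camera_info(cam);K=np.array(i["camera_matrix"]);R=np.array(i["R"]);t=np.array(i["t"])
    v,u=np.mgrid[0:420,0:560]
    P=np.stack([(u-K[0,2])/K[0,0]*depth,(v-K[1,2])/K[1,1]*depth,depth],-1)
    return (P-t)@R
def pix(cam,X):
    i=cams.camera_info(cam);c=np.array(i["R"])@X+np.array(i["t"]);p=np.array(i["camera_matrix"])@c
    return p[:2]/p[2]
E
python3 - <<'E'
from h import *
np.set_printoptions(precision=4,suppress=True)
o=telemetry.get_obs();print({k:np.round(v,3) for k,v in o.items()})
ims=[]
for c in("scene","top"):
    p,d=cams.camera(c);np.savez(f"{c}0.npz",p=p,d=d);cv2.imwrite(f"pics/{c}0.png",p[:,:,::-1])
    i=cams.camera_info(c);print(c,-np.array(i["R"]).T@np.array(i["t"]))
    for n in("stud_a","hole_a","peg","block_a","jar","last","hammer"):
        for f in finder.find_in(n,c): print(n,np.round(f["point"],4),round(f["confidence"],2),np.round(pix(c,np.array(f["point"]))))
E
```

```text
{'time_s': np.float64(0.0), 'qpos': array([ 1.062,  0.3  ,  1.522,  0.   ,  1.321, -0.067]), 'joint_vel': array([-0.001,  0.   , -0.001,  0.001, -0.   ,  0.001]), 'tau': array([  0.001, -53.18 , -35.275,   0.071,   0.024,  -0.   ]), 'ee_pos': array([0.235, 0.497, 0.224]), 'eef_rot': array([-3.14, -0.  ,  2.7 ]), 'force': array([ 0.578, -0.543, -0.411]), 'moment': array([-0.011, -0.039,  0.023]), 'grip_force': np.float64(0.0), 'grip_width': np.float64(0.094)}
scene [1.1605 0.6028 0.848 ]
stud_a [0.5643 0.2282 0.0766] 0.93 [361. 258.]
stud_a [0.5914 0.0029 0.0818] 0.73 [278. 213.]
stud_a [ 0.6182 -0.2207  0.0762] 0.64 [210. 178.]
hole_a [0.5122 0.0089 0.0797] 0.94 [303. 199.]
hole_a [0.4899 0.2349 0.0829] 0.9 [385. 240.]
hole_a [ 0.5349 -0.2002  0.0771] 0.76 [239. 167.]
hole_a [0.5656 0.2284 0.0793] 0.63 [361. 258.]
peg [0.5657 0.3073 0.0656] 0.95 [391. 283.]
peg [0.5116 0.3675 0.0483] 0.67 [429. 289.]
peg [0.5105 0.4231 0.0686] 0.65 [456. 298.]
block_a [0.4944 0.2386 0.0808] 0.74 [385. 243.]
block_a [0.5186 0.0068 0.0786] 0.67 [300. 200.]
block_a [ 0.536  -0.2048  0.0783] 0.64 [238. 1
[... 563 characters left out ...]
0.4714 0.2194 0.0815] 0.61 [206. 261.]
hole_a [ 0.52   -0.2208  0.0796] 0.57 [364. 239.]
peg [ 0.6139 -0.2304  0.0796] 0.75 [365. 206.]
peg [0.5034 0.3597 0.0718] 0.6 [156. 251.]
peg [0.4955 0.4129 0.0859] 0.6 [136. 254.]
peg [0.5459 0.2911 0.0926] 0.55 [179. 234.]
block_a [ 0.5171 -0.2255  0.0777] 0.94 [365. 240.]
block_a [ 0.488  -0.0031  0.0785] 0.94 [286. 253.]
block_a [0.4628 0.2202 0.0807] 0.68 [205. 264.]
jar [ 0.5383 -0.375   0.094 ] 0.9 [420. 230.]
jar [ 0.4941 -0.0068  0.0766] 0.64 [287. 251.]
last [0.7595 0.1301 0.0621] 0.93 [237. 163.]
hammer [ 0.7616 -0.202   0.0283] 0.74 [348. 162.]
hammer [ 0.4869 -0.009   0.0755] 0.44 [288. 253.]
hammer [0.5039 0.3584 0.071 ] 0.24 [157. 251.]
```

View pics/scene0.png

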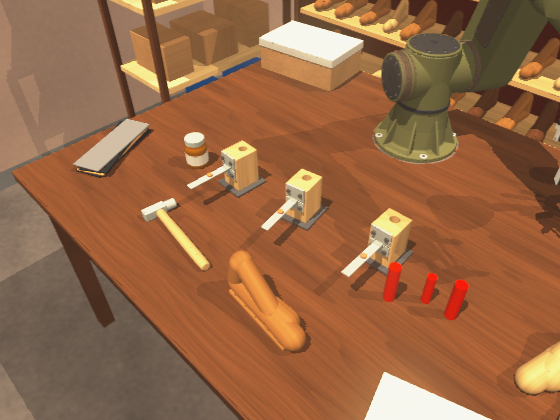

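View pics/top0.png

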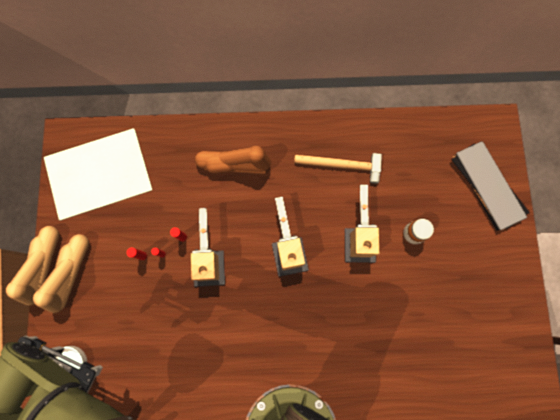

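The scene view shows three clamps with studs near (361,258), (278,213) and (210,178). There are three red pegs at (391,283), (429,289) and (456,298). The one at (429,289), top view (156,251), looks smallest. The jar is at right, with the last and hammer beyond the clamps. Next I'll measure tops, studs and pegs from both depth views.

```bash
cat > m.py <<'E'
from h import *
np.set_printoptions(precision=4,suppress=True)
for c in("scene","top"):
    z=np.load(f"{c}0.npz");p,d=z["p"],z["d"];X=pts(c,d);ok=d>0
    hsv=cv2.cvtColor(p,cv2.COLOR_RGB2HSV).astype(int);H,S,V=hsv[...,0],hsv[...,1],hsv[...,2]
    inb=ok&(X[...,0]>.35)&(X[...,0]<.68)&(abs(X[...,1])<.27)
    n,l=cv2.connectedComponents((inb&(X[...,2]>.102)&(X[...,2]<.125)).astype(np.uint8))
    for k in range(1,n):
        q=X[l==k]
        if len(q)>60:
            r=cv2.minAreaRect(q[:,:2].astype(np.float32)*1000);print(c,"blocktop",len(q),q.mean(0),"z",np.median(q[:,2]),r)
    # spring strip
    n,l=cv2.connectedComponents((inb&(X[...,2]>.066)&(X[...,2]<.095)&(X[...,0]>.53)).astype(np.uint8))
    for k in range(1,n):
        q=X[l==k]
        if len(q)>60: print(c,"strip",len(q),q.mean(0),np.median(q[:,2]),cv2.minAreaRect(q[:,:2].astype(np.float32)*1000))
    cop=inb&(S>110)&((H<16))&(X[...,2]>.07)&(X[...,2]<.1)
    n,l=cv2.connectedComponents(cop.astype(np.uint8))
    for k in range(1,n):
        q=X[l==k]
        if len(q)>5: print(c,"copper",len(q),q.mean(0),np.median(q,0),np.argwhere(l==k).mean(0)[::-1])
    red=ok&(S>200)&((H<4)|(H>175))&(V>110)&(X[...,1]>.25)&(X[...,2]>.01)
    n,l=cv2.connectedComponents(red.astype(np.uint8))
    for k in range(1,n):
        q=X[l==k]
        if len(q)>15:
            zt=np.percentile(q[:,2],97);t=q[q[:,2]>zt-.006];print(c,"peg",len(q),"top z",zt,"top ctr",t.mean(0),"all",q.mean(0),np.argwhere(l==k).mean(0)[::-1], (np.ptp(q[:,0]),np.ptp(q[:,1])))
s=cv2.resize(np.load("scene0.npz")["p"][130:330,170:490],None,fx=2.5,fy=2.5,interpolation=cv2.INTER_CUBIC)
cv2.imwrite("pics/crop1.png",s[:,:,::-1])
E
python3 m.py
```

```text
scene blocktop 452 [ 0.5205 -0.2197  0.1093] z 0.10961336388570554 ((518.6423950195312, -223.38792419433594), (65.45199584960938, 81.42351531982422), 88.16252136230469)
scene blocktop 555 [ 0.4931 -0.0114  0.1096] z 0.10987253895860712 ((490.58251953125, -13.540050506591797), (86.25019836425781, 62.09440612792969), 10.594887733459473)
scene blocktop 724 [0.4659 0.2264 0.1097] z 0.10988531352446224 ((463.5658874511719, 224.61651611328125), (83.25643157958984, 61.63042068481445), 2.993250846862793)
scene strip 405 [ 0.5933 -0.2195  0.0799] 0.07940609702978967 ((600.2567749023438, -231.79168701171875), (55.70783996582031, 154.1589813232422), 77.43737030029297)
scene strip 323 [0.5907 0.0041 0.0795] 0.07948239827196367 ((586.5839233398438, 3.2628746032714844), (126.98396301269531, 32.57238006591797), 16.88814926147461)
scene strip 325 [0.5797 0.2296 0.0798] 0.07946567968215379 ((577.4274291992188, 229.27980041503906), (93.35990142822266, 21.93375587463379), 0.7714300751686096)
scene copper 7 [ 0.4941 -0.2322  0.0968] [ 0.4931 -0.232   0.0961] [242.2857 149.4286]
scene copper 150 [ 0.5198
[... 2905 characters left out ...]
54. ]
top copper 30 [0.4497 0.2277 0.0852] [0.4495 0.2287 0.0836] [202.4 268.9]
top copper 11 [0.4225 0.2396 0.0852] [0.4225 0.2401 0.086 ] [198. 279.]
top peg 77 top z 0.10559341190156038 top ctr [0.5524 0.3009 0.103 ] all [0.551  0.3001 0.0992] [175.5195 232.3896] (np.float64(0.02270685711524234), np.float64(0.024145609485245134))
top peg 90 top z 0.10769110475766164 top ctr [0.4996 0.4184 0.1045] all [0.5008 0.4169 0.0951] [133.1444 251.9444] (np.float64(0.022770389104244504), np.float64(0.02643744815773591))
top peg 47 top z 0.08479877721689102 top ctr [0.5035 0.3598 0.0817] all [0.5033 0.3596 0.0791] [155.6383 251.0426] (np.float64(0.017570226840714742), np.float64(0.01979670762461716))
```

View pics/crop1.png

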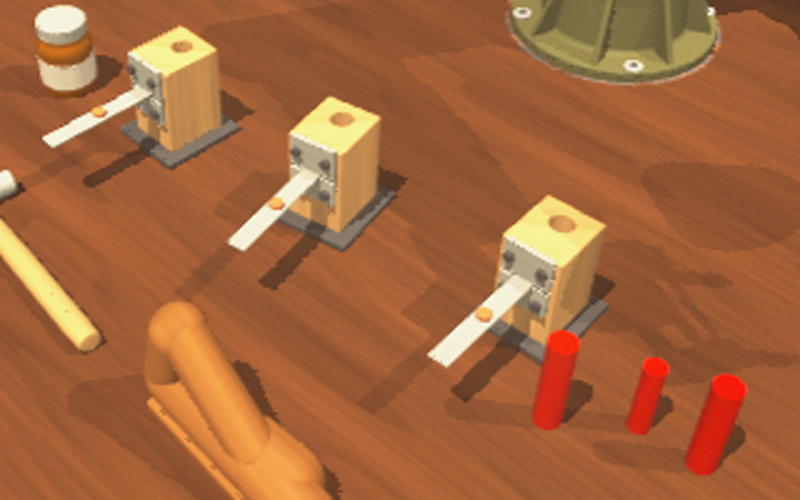

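The crop shows the short peg at crop (648,397), scene (429,289), between two taller ones at about 100 mm. Its own top is at about 81 mm, so it is the 80 mm peg. Next I'll rectify the hole and stud planes for precise centres.

```bash
cat > rect.py <<'E'
from h import *
np.set_printoptions(precision=4,suppress=True)
def rect(c,p,cx,cy,z,half=.045,res=.0005):
    # image: right = +x, down = +y
    g=np.arange(-half,half,res);xx,yy=np.meshgrid(cx+g,cy+g)
    i=cams.camera_info(c);W=np.stack([xx,yy,np.full_like(xx,z)],-1)@np.array(i["R"]).T+np.array(i["t"])
    q=W@np.array(i["camera_matrix"]).T;m=(q[...,:2]/q[...,2:]).astype(np.float32)
    return cv2.remap(p,m[...,0],m[...,1],cv2.INTER_CUBIC)
if __name__=="__main__":
    B=[(.4637,.2235),(.4904,-.0145),(.5185,-.224)];St=[(.5635,.2300),(.588,.004),(.618,-.227)]
    rows=[]
    for c in("scene","top"):
        p=np.load(f"{c}0.npz")["p"];r1=[];r2=[]
        for b,s in zip(B,St):
            a=rect(c,p,*b,.110);r1.append(a)
            g=cv2.cvtColor(a,cv2.COLOR_RGB2GRAY).astype(float);w=np.clip(np.median(g[60:120,60:120])-12-g,0,None)
            h=np.zeros_like(w);cv2.circle(h,(90,90),34,1,-1);w=np.minimum(w,40)*h
            v,u=np.mgrid[0:180,0:180];print(c,"hole",b[0]+((w*u).sum()/w.sum()-90)*.0005,b[1]+((w*v).sum()/w.sum()-90)*.0005,"area mm2",(w>15).sum()/4)
            a=rect(c,p,*s,.084);r2.append(a)
            f=a.astype(float);w=np.clip(f[...,0]-f[...,2]-50,0,60)*(cv2.circle(np.zeros((180,180)),(90,90),24,1,-1))
            print(c,"stud",s[0]+((w*u).sum()/w.sum()-90)*.0005,s[1]+((w*v).sum()/w.sum()-90)*.0005,"area",(w>20).sum()/4)
        rows+= [np.hstack(r1+r2)]
    cv2.imwrite("pics/rect.png",cv2.resize(np.vstack(rows),None,fx=.74,fy=.74)[:,:,::-1])
E
python3 rect.py
```

```text
scene hole 0.4525552051972746 0.22362118523213437 area mm2 202.25
scene stud 0.5602453218772132 0.22859249077422 area 243.25
scene hole 0.47971061403772675 -0.016164370167574233 area mm2 214.5
scene stud 0.5862781152259643 0.002299699318556122 area 299.25
scene hole 0.50764560337917 -0.22274347906517852 area mm2 209.25
scene stud 0.6160622990145228 -0.22795615274896266 area 337.5
top hole 0.45234788477366256 0.22377162139917697 area mm2 194.25
top stud 0.5584803392709576 0.22962132724267745 area 206.5
top hole 0.4793455186533212 -0.0165720622643962 area mm2 196.5
top stud 0.5827010354419946 0.002202799814547703 area 180.25
top hole 0.5072661571908558 -0.2232633572699124 area mm2 193.75
top stud 0.6129347256732254 -0.22837993866541312 area 200.75
```

View pics/rect.png

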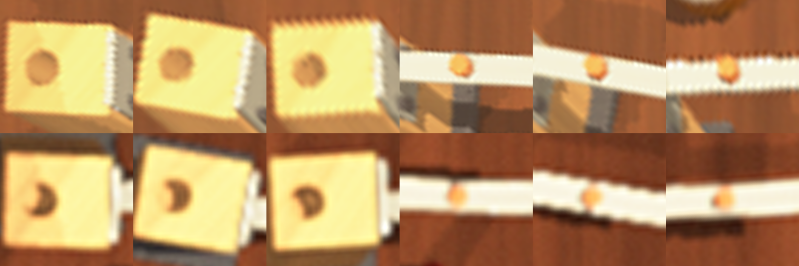

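The rectified views show the holes at about 16 mm behind my tile centres, so my mask clipped them. The studs are clear. I'll re-centre and fit again.

Run:
```python
from rect import *
B=[(.448,.2235),(.4755,-.0165),(.503,-.2225)];St=[(.5595,.229),(.5845,.0023),(.6145,-.2281)]
tiles=[]
for c in("scene","top"):
    p=np.load(f"{c}0.npz")["p"]
    for b,s in zip(B,St):
        a=rect(c,p,*b,.110,half=.02,res=.00025);lab=cv2.cvtColor(a,cv2.COLOR_RGB2LAB).astype(float)
        ring=cv2.circle(np.zeros(a.shape[:2],np.uint8),(80,80),76,1,-1)-cv2.circle(np.zeros(a.shape[:2],np.uint8),(80,80),64,1,-1)
        ref=np.median(lab[ring>0],0);dE=np.linalg.norm((lab-ref)*[.7,1,1],axis=2)
        m=(dE>14).astype(np.uint8)*cv2.circle(np.zeros(a.shape[:2],np.uint8),(80,80),68,1,-1)
        m=cv2.morphologyEx(m,cv2.MORPH_OPEN,np.ones((9,9)))
        ct=max(cv2.findContours(m,0,1)[0],key=cv2.contourArea);(x,y),r=cv2.minEnclosingCircle(ct)
        h=cv2.convexHull(ct);M=cv2.moments(h);hx,hy=M['m10']/M['m00'],M['m01']/M['m00']
        hole=np.array([b[0]+(hx-80)*.00025,b[1]+(hy-80)*.00025])
        print(c,"hole hull",hole,"area",cv2.contourArea(h)/16,"circ",b[0]+(x-80)*.00025,b[1]+(y-80)*.00025,r*.25)
        cv2.drawContours(a,[h],0,(0,0,255),1);tiles.append(a)
        # block heading/centre from top face at z=.11
        a=rect(c,p,b[0]+.009,b[1],.110,half=.05);f=a.astype(float)
        m=((f[...,0]-f[...,2]>70)&(f[...,0]>190)).astype(np.uint8);m=cv2.morphologyEx(m,cv2.MORPH_CLOSE,np.ones((25,25)));m=cv2.morphologyEx(m,cv2.MORPH_OPEN,np.ones((25,25)))
        r=cv2.minAreaRect(max(cv2.findContours(m,0,1)[0],key=cv2.contourArea));print("   face ctr",b[0]+.009+(r[0][0]-100)*.0005,b[1]+(r[0][1]-100)*.0005,np.array(r[1])/2,r[2])
        a=rect(c,p,*s,.084,half=.02,res=.00025);f=a.astype(float);w=np.clip(f[...,0]-f[...,2]-45,0,60)*cv2.circle(np.zeros((160,160)),(80,80),36,1,-1)
        v,u=np.mgrid[0:160,0:160];print("   stud",s[0]+((w*u).sum()/w.sum()-80)*.00025,s[1]+((w*v).sum()/w.sum()-80)*.00025)
# short peg top at z=.08
    a=rect(c,p,.505,.3615,.080,half=.02,res=.00025);tiles.append(a)
    L=a.astype(float);m=((L[...,0]>140)&(L[...,1]<70)).astype(np.uint8);k=cv2.moments(m);print("peg",.505+(k['m10']/k['m00']-80)*.00025,.3615+(k['m01']/k['m00']-80)*.00025,m.sum()/16)
cv2.imwrite("pics/rect2.png",np.vstack([np.hstack(tiles[:4]),np.hstack(tiles[4:])])[:,:,::-1])
```

```text
scene hole hull [0.4466 0.2242] area 502.6875 circ 0.44586220932006837 0.22445273780822755 13.864601135253906
   face ctr 0.4556355667114258 0.2255138168334961 [68.1469 65.0281] 1.2453643083572388
   stud 0.5597282026502038 0.22891747442110932
scene hole hull [ 0.4744 -0.0163] area 497.25 circ 0.4739478034973144 -0.016439714431762696 13.533376693725586
   face ctr 0.4864999923706055 -0.008000007629394531 [80. 82.] -0.0
   stud 0.5850558712599746 0.0023111207328221817
scene hole hull [ 0.5022 -0.2219] area 501.59375 circ 0.5025060558319092 -0.22173861503601075 13.319551467895508
   face ctr 0.5183880767822265 -0.21396446228027344 [85.4119 84.2171] 87.63862609863281
   stud 0.6145928696440153 -0.22814371074350795
peg 0.5101917542016807 0.3653241859243697 595.0
top hole hull [0.4451 0.2238] area 575.3125 circ 0.4436930999755859 0.22337679290771484 15.047724723815918
   face ctr 0.4574283065795899 0.2244412155151367 [72.5051 63.58  ] 1.1934894323349
   stud 0.557613895021658 0.22847236654227812
top hole hull [ 0.4744 -0.0178] area 466.375 circ 0.4734453544616699 -0.017680133819580078 13.374849319458008
   face ctr 0.48517747116088866 -0.01510870361328125 [74.2329 63.2804] 9.819300651550293
   stud 0.5826150675314671 0.002040786645295163
top hole hull [ 0.5015 -0.2234] area 499.21875 circ 0.5009638824462891 -0.2230450382232666 13.497118949890137
   face ctr 0.5125709915161133 -0.22338555145263672 [64.1201 73.1738] 87.66268920898438
   stud 0.6126725973349215 -0.22829465123204049
peg 0.5035659365994236 0.36249809798270893 542.1875
```

View pics/rect2.png

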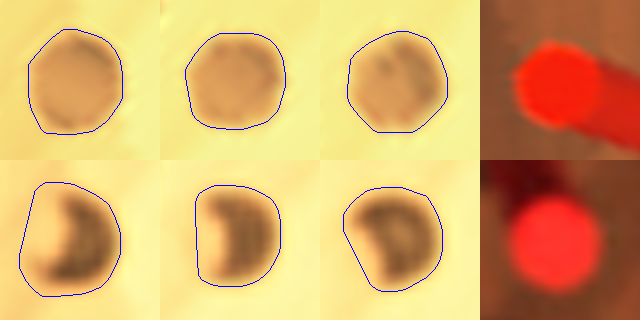

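Both views agree to within about 2 mm:
- Holes: L(.446,.224), M(.474,-.017), R(.502,-.2225)
- Studs: L(.559,.2287), M(.584,.002), R(.6135,-.228)
- Short peg: (.504,.3625)

Heights and spacing match the text, so I'm moving to the left stud.

Emit:
{"name": "jog_arm", "arguments": {"rows": [{"gripper":0,"slide":[-0.407,-0.104,0.0],"spin":0.7},{"gripper":0,"slide":[-0.407,-0.104,0.0],"spin":0.7},{"gripper":0,"slide":[-0.407,-0.104,0.0],"spin":0.7},{"gripper":0,"slide":[-0.407,-0.104,0.0],"spin":0.7},{"gripper":0,"slide":[-0.407,-0.104,0.0],"spin":0.7},{"gripper":0,"slide":[-0.407,-0.104,0.0],"spin":0.7},{"gripper":0,"slide":[-0.407,-0.104,0.0],"spin":0.7},{"gripper":0,"slide":[-0.407,-0.104,0.0],"spin":0.7}], "squeeze": 20}}

```text
time_s: 1.6
ee_pos: [0.5445, 0.2403, 0.2244]
eef_rot: [3.141, -0.0, 2.0]
force: [-0.5, 0.2, 0.2]
grip_width: 0.0334
grip_force: 0.0
```

Emit:
{"name": "jog_arm", "arguments": {"rows": [{"gripper":0,"slide":[0,0,0.04],"spin":0},{"gripper":0,"slide":[0,0,0.08],"spin":0},{"gripper":0,"slide":[0,0,0.08],"spin":0},{"gripper":0,"slide":[0,0,0.08],"spin":0},{"gripper":0,"slide":[0,0,0.08],"spin":0}]}}

```text
time_s: 2.1
ee_pos: [0.5439, 0.2426, 0.1468]
eef_rot: [3.138, 0.0, 2.0]
force: [0.6, 0.4, 0.5]
grip_width: 0.0003
grip_force: 0.0
```

Emit:
{"name": "jog_arm", "arguments": {"rows": [{"gripper":0,"slide":[-0.0188,0.0077,0.0],"spin":0},{"gripper":0,"slide":[-0.0188,0.0077,0.02],"spin":0},{"gripper":0,"slide":[-0.0188,0.0077,0.034],"spin":0},{"gripper":0,"slide":[-0.0188,0.0077,0.034],"spin":0},{"gripper":0,"slide":[-0.0188,0.0077,0.034],"spin":0}]}}

```text
time_s: 2.6
ee_pos: [0.5581, 0.2285, 0.1112]
eef_rot: [3.141, 0.0, 2.0]
force: [0.6, -0.3, 0.4]
grip_width: 0.0004
grip_force: 0.0
```

Emit:
{"name": "jog_arm", "arguments": {"rows": [{"gripper":0,"slide":[0,0,0.004],"spin":0},{"gripper":0,"slide":[0,0,0.008],"spin":0},{"gripper":0,"slide":[0,0,0.01],"spin":0},{"gripper":0,"slide":[0,0,0.01],"spin":0},{"gripper":0,"slide":[0,0,0.01],"spin":0},{"gripper":0,"slide":[0,0,0.01],"spin":0}]}}

```text
time_s: 3.2
ee_pos: [0.5582, 0.2283, 0.1007]
eef_rot: [3.141, -0.0, 2.0]
force: [1.9, 2.2, 4.6]
grip_width: 0.0003
grip_force: 2.4
```

```bash
cat > o.py <<'E'
from h import *
o=telemetry.get_obs();print({k:np.round(o[k],4).tolist() for k in("time_s","ee_pos","force")},round(o["eef_rot"][2],4))
E
python3 o.py
```

```text
{'time_s': 3.2, 'ee_pos': [0.5582, 0.2283, 0.1007], 'force': [1.9223, 2.1665, 4.5998]} 1.9999
```

Emit:
{"name": "jog_arm", "arguments": {"rows": [{"gripper":0,"slide":[0,0,0.0012],"spin":0},{"gripper":0,"slide":[0,0,0.0024],"spin":0},{"gripper":0,"slide":[0,0,0.0024],"spin":0},{"gripper":0,"slide":[0,0,0.0024],"spin":0}]}}

```text
time_s: 3.6
ee_pos: [0.5584, 0.2283, 0.0986]
eef_rot: [3.14, 0.0, 2.0]
force: [1.3, 1.4, 8.8]
grip_width: 0.0003
grip_force: 4.2
```

Emit:
{"name": "jog_arm", "arguments": {"rows": [{"gripper":0,"slide":[0,0,0.0005],"spin":0},{"gripper":0,"slide":[0,0,0.0005],"spin":0},{"gripper":0,"slide":[0,0,0.0005],"spin":0},{"gripper":0,"slide":[0,0,0.0005],"spin":0}]}}

```text
time_s: 4.0
ee_pos: [0.5584, 0.2283, 0.0982]
eef_rot: [3.14, 0.0, 2.0]
force: [-0.1, 0.3, 9.5]
grip_width: 0.0003
grip_force: 4.6
```

Emit:
{"name": "jog_arm", "arguments": {"rows": [{"gripper":0,"slide":[0,0,0],"spin":0},{"gripper":0,"slide":[0,0,0],"spin":0},{"gripper":0,"slide":[0,0,0],"spin":0},{"gripper":0,"slide":[0,0,0],"spin":0},{"gripper":0,"slide":[0,0,0],"spin":0},{"gripper":0,"slide":[0,0,0],"spin":0}]}}

```text
time_s: 4.6
ee_pos: [0.5584, 0.2283, 0.0982]
eef_rot: [3.14, 0.0, 2.0]
force: [0.4, 1.2, 8.9]
grip_width: 0.0008
grip_force: 4.5
```

Emit:
{"name": "jog_arm", "arguments": {"rows": [{"gripper":0,"slide":[0,0,0.0004],"spin":0},{"gripper":0,"slide":[0,0,0.0004],"spin":0},{"gripper":0,"slide":[0,0,0.0004],"spin":0},{"gripper":0,"slide":[0,0,0.0004],"spin":0},{"gripper":0,"slide":[0,0,0.0004],"spin":0},{"gripper":0,"slide":[0,0,0.0004],"spin":0},{"gripper":0,"slide":[0,0,0.0004],"spin":0},{"gripper":0,"slide":[0,0,0.0004],"spin":0}]}}

```text
time_s: 5.4
ee_pos: [0.5584, 0.2283, 0.0979]
eef_rot: [3.14, 0.0, 2.0]
force: [1.0, 1.9, 9.9]
grip_width: 0.0007
grip_force: 4.8
```

Emit:
{"name": "jog_arm", "arguments": {"rows": [{"gripper":0,"slide":[0,0,-0.04],"spin":0},{"gripper":0,"slide":[0,0,-0.04],"spin":0},{"gripper":0,"slide":[0,0,-0.04],"spin":0}]}}

```text
time_s: 5.7
ee_pos: [0.5579, 0.228, 0.1371]
eef_rot: [3.141, 0.0, 2.0]
force: [-0.5, 0.8, -0.9]
grip_width: 0.0005
grip_force: 0.0
```

Emit:
{"name": "jog_arm", "arguments": {"rows": [{"gripper":0,"slide":[-0.216,-0.0705,-0.01],"spin":0},{"gripper":0,"slide":[-0.216,-0.0705,-0.01],"spin":0},{"gripper":0,"slide":[-0.216,-0.0705,-0.01],"spin":0},{"gripper":0,"slide":[-0.216,-0.0705,-0.01],"spin":0},{"gripper":0,"slide":[-0.216,-0.0705,-0.01],"spin":0},{"gripper":0,"slide":[-0.216,-0.0705,-0.01],"spin":0},{"gripper":0,"slide":[-0.216,-0.0705,0.02],"spin":0},{"gripper":0,"slide":[-0.216,-0.0705,0.02],"spin":0}]}}

```text
time_s: 6.5
ee_pos: [0.5815, 0.0029, 0.1129]
eef_rot: [-3.135, -0.003, 2.0]
force: [-0.9, -0.2, 0.3]
grip_width: 0.0004
grip_force: 0.0
```

Emit:
{"name": "jog_arm", "arguments": {"rows": [{"gripper":0,"slide":[0,0,0.003],"spin":0},{"gripper":0,"slide":[0,0,0.006],"spin":0},{"gripper":0,"slide":[0,0,0.009],"spin":0},{"gripper":0,"slide":[0,0,0.009],"spin":0},{"gripper":0,"slide":[0,0,0.009],"spin":0},{"gripper":0,"slide":[0,0,0.009],"spin":0}]}}

```text
time_s: 7.1
ee_pos: [0.5838, 0.0023, 0.1082]
eef_rot: [3.141, 0.0, 2.0]
force: [-0.4, 0.0, 0.7]
grip_width: 0.0004
grip_force: 0.0
```

Emit:
{"name": "jog_arm", "arguments": {"rows": [{"gripper":0,"slide":[0,0,0.004],"spin":0},{"gripper":0,"slide":[0,0,0.008],"spin":0},{"gripper":0,"slide":[0,0,0.008],"spin":0},{"gripper":0,"slide":[0,0,0.008],"spin":0},{"gripper":0,"slide":[0,0,0.008],"spin":0}]}}

```text
time_s: 7.6
ee_pos: [0.5841, 0.0023, 0.1004]
eef_rot: [3.141, 0.0, 2.0]
force: [0.2, 0.2, 5.9]
grip_width: 0.0007
grip_force: 2.8
```

Stiff again; press on to about 10 N.

Emit:
{"name": "jog_arm", "arguments": {"rows": [{"gripper":0,"slide":[0,0,0.0012],"spin":0},{"gripper":0,"slide":[0,0,0.0022],"spin":0},{"gripper":0,"slide":[0,0,0.0022],"spin":0},{"gripper":0,"slide":[0,0,0.0022],"spin":0},{"gripper":0,"slide":[0,0,0.0022],"spin":0}]}}

```text
time_s: 8.1
ee_pos: [0.5842, 0.0023, 0.0986]
eef_rot: [3.14, 0.001, 2.0]
force: [-0.8, -0.2, 9.3]
grip_width: 0.0009
grip_force: 4.5
```

Emit:
{"name": "jog_arm", "arguments": {"rows": [{"gripper":0,"slide":[0,0,0],"spin":0},{"gripper":0,"slide":[0,0,0],"spin":0}]}}

```text
time_s: 8.3
ee_pos: [0.5842, 0.0023, 0.0986]
eef_rot: [3.14, 0.001, 2.0]
force: [-0.9, 0.5, 8.2]
grip_width: 0.0001
grip_force: 4.5
```

Emit:
{"name": "jog_arm", "arguments": {"rows": [{"gripper":0,"slide":[0,0,0.0006],"spin":0},{"gripper":0,"slide":[0,0,0.0006],"spin":0},{"gripper":0,"slide":[0,0,0.0006],"spin":0},{"gripper":0,"slide":[0,0,0.0006],"spin":0},{"gripper":0,"slide":[0,0,0.0006],"spin":0}]}}

```text
time_s: 8.8
ee_pos: [0.5842, 0.0023, 0.0981]
eef_rot: [3.14, 0.001, 2.0]
force: [-1.6, 0.4, 9.4]
grip_width: 0.001
grip_force: 5.0
```

Emit:
{"name": "jog_arm", "arguments": {"rows": [{"gripper":0,"slide":[0,0,0],"spin":0},{"gripper":0,"slide":[0,0,0],"spin":0},{"gripper":0,"slide":[0,0,0],"spin":0},{"gripper":0,"slide":[0,0,0],"spin":0},{"gripper":0,"slide":[0,0,0],"spin":0}]}}

```text
time_s: 9.3
ee_pos: [0.5842, 0.0023, 0.098]
eef_rot: [3.14, 0.001, 2.0]
force: [-1.7, -0.3, 10.2]
grip_width: 0.0005
grip_force: 5.0
```

Emit:
{"name": "jog_arm", "arguments": {"rows": [{"gripper":0,"slide":[0,0,-0.05],"spin":0},{"gripper":0,"slide":[0,0,-0.05],"spin":0},{"gripper":0,"slide":[0,0,-0.05],"spin":0}]}}

```text
time_s: 9.6
ee_pos: [0.584, 0.0023, 0.1477]
eef_rot: [3.14, 0.001, 2.0]
force: [-0.2, 0.0, -0.9]
grip_width: 0.0004
grip_force: 0.0
```

The left and middle springs both gave about 5 mm. Now the right one.

Emit:
{"name": "jog_arm", "arguments": {"rows": [{"gripper":0,"slide":[-0.222,-0.069,0],"spin":0},{"gripper":0,"slide":[-0.222,-0.069,0],"spin":0},{"gripper":0,"slide":[-0.222,-0.069,0],"spin":0},{"gripper":0,"slide":[-0.222,-0.069,0],"spin":0},{"gripper":0,"slide":[-0.222,-0.069,0],"spin":0},{"gripper":0,"slide":[-0.222,-0.069,0],"spin":0},{"gripper":0,"slide":[-0.222,-0.069,0.02],"spin":0},{"gripper":0,"slide":[-0.222,-0.069,0.038],"spin":0}]}}

```text
time_s: 10.4
ee_pos: [0.6128, -0.2278, 0.1073]
eef_rot: [-3.141, -0.001, 2.0]
force: [-0.4, -0.1, -1.0]
grip_width: 0.0002
grip_force: 0.0
```

Emit:
{"name": "jog_arm", "arguments": {"rows": [{"gripper":0,"slide":[0,0,0],"spin":0},{"gripper":0,"slide":[0,0,0],"spin":0},{"gripper":0,"slide":[0,0,0],"spin":0}]}}

```text
time_s: 10.7
ee_pos: [0.6136, -0.2281, 0.11]
eef_rot: [3.141, 0.001, 2.0]
force: [0.2, 0.8, 1.1]
grip_width: 0.0002
grip_force: 0.0
```

Emit:
{"name": "jog_arm", "arguments": {"rows": [{"gripper":0,"slide":[0,0,0.005],"spin":0},{"gripper":0,"slide":[0,0,0.01],"spin":0},{"gripper":0,"slide":[0,0,0.01],"spin":0},{"gripper":0,"slide":[0,0,0.01],"spin":0},{"gripper":0,"slide":[0,0,0.01],"spin":0}]}}

```text
time_s: 11.2
ee_pos: [0.6136, -0.2283, 0.0996]
eef_rot: [3.141, 0.001, 2.0]
force: [1.7, -0.7, 3.3]
grip_width: 0.0002
grip_force: 1.7
```

Emit:
{"name": "jog_arm", "arguments": {"rows": [{"gripper":0,"slide":[0,0,0.002],"spin":0},{"gripper":0,"slide":[0,0,0.004],"spin":0},{"gripper":0,"slide":[0,0,0.006],"spin":0},{"gripper":0,"slide":[0,0,0.006],"spin":0},{"gripper":0,"slide":[0,0,0.006],"spin":0},{"gripper":0,"slide":[0,0,0.006],"spin":0}]}}

```text
time_s: 11.8
ee_pos: [0.6136, -0.2283, 0.0938]
eef_rot: [3.141, 0.001, 2.0]
force: [0.8, 1.1, 8.3]
grip_width: 0.0003
grip_force: 4.2
```

Emit:
{"name": "jog_arm", "arguments": {"rows": [{"gripper":0,"slide":[0,0,0.0014],"spin":0},{"gripper":0,"slide":[0,0,0.0014],"spin":0},{"gripper":0,"slide":[0,0,0.0014],"spin":0},{"gripper":0,"slide":[0,0,0.0014],"spin":0},{"gripper":0,"slide":[0,0,0.0014],"spin":0}]}}

```text
time_s: 12.3
ee_pos: [0.6135, -0.2283, 0.0925]
eef_rot: [3.141, 0.001, 2.0]
force: [-0.6, 1.6, 10.5]
grip_width: 0.0001
grip_force: 4.7
```

Emit:
{"name": "jog_arm", "arguments": {"rows": [{"gripper":0,"slide":[0,0,0],"spin":0},{"gripper":0,"slide":[0,0,0],"spin":0},{"gripper":0,"slide":[0,0,0],"spin":0},{"gripper":0,"slide":[0,0,0],"spin":0},{"gripper":0,"slide":[0,0,0],"spin":0},{"gripper":0,"slide":[0,0,0],"spin":0}]}}

```text
time_s: 12.9
ee_pos: [0.6135, -0.2284, 0.0925]
eef_rot: [3.141, 0.001, 2.0]
force: [-0.7, 2.1, 9.1]
grip_width: 0.0002
grip_force: 4.7
```

Emit:
{"name": "jog_arm", "arguments": {"rows": [{"gripper":0,"slide":[0,0,0],"spin":0},{"gripper":0,"slide":[0,0,0],"spin":0},{"gripper":0,"slide":[0,0,-0.05],"spin":0},{"gripper":0,"slide":[0,0,-0.1],"spin":0},{"gripper":0,"slide":[0,0,-0.14],"spin":0},{"gripper":0,"slide":[0,0,-0.14],"spin":0},{"gripper":0,"slide":[0,0,-0.14],"spin":0}]}}

```text
time_s: 13.6
ee_pos: [0.6131, -0.2283, 0.2315]
eef_rot: [-3.141, -0.0, 2.0]
force: [0.5, -0.4, -0.7]
grip_width: -0.0
grip_force: 0.0
```

The right spring is the soft one: 10.5 mm at about 9.5 N. Now to the short peg.

Emit:
{"name": "jog_arm", "arguments": {"rows": [{"gripper":0.045,"slide":[0.583,0.147,0],"spin":0},{"gripper":0.045,"slide":[0.583,0.147,0],"spin":0},{"gripper":0.045,"slide":[0.583,0.147,0],"spin":0},{"gripper":0.045,"slide":[0.583,0.147,0],"spin":0},{"gripper":0.045,"slide":[0.583,0.147,0],"spin":0},{"gripper":0.045,"slide":[0.583,0.147,0],"spin":0},{"gripper":0.045,"slide":[0.583,0.147,0],"spin":0},{"gripper":0.045,"slide":[0.583,0.147,0],"spin":0}]}}

```text
time_s: 14.4
ee_pos: [0.5395, 0.1668, 0.2296]
eef_rot: [-3.138, -0.001, 2.0]
force: [0.2, -0.2, 0.2]
grip_width: 0.0451
grip_force: 0.0
```

Emit:
{"name": "jog_arm", "arguments": {"rows": [{"gripper":0.045,"slide":[0.15,0.038,0],"spin":0},{"gripper":0.045,"slide":[0.15,0.038,0],"spin":0},{"gripper":0.045,"slide":[0.15,0.038,0],"spin":0},{"gripper":0.045,"slide":[0.15,0.038,0],"spin":0},{"gripper":0.045,"slide":[0.15,0.038,0],"spin":0},{"gripper":0.045,"slide":[0.15,0.038,0],"spin":0}]}}

```text
time_s: 15.0
ee_pos: [0.5131, 0.3162, 0.2305]
eef_rot: [-3.139, 0.0, 1.999]
force: [-0.5, -0.5, 0.2]
grip_width: 0.0448
grip_force: 0.0
```

```bash
python3 o.py
```

```text
{'time_s': 15.0, 'ee_pos': [0.5131, 0.3162, 0.2305], 'force': [-0.4686, -0.5003, 0.2176]} 1.9992
```

Emit:
{"name": "jog_arm", "arguments": {"rows": [{"gripper":0.045,"slide":[0.046,0.011,0],"spin":0},{"gripper":0.045,"slide":[0.046,0.011,0.04],"spin":0},{"gripper":0.045,"slide":[0.046,0.011,0.08],"spin":0},{"gripper":0.045,"slide":[0.046,0.011,0.08],"spin":0},{"gripper":0.045,"slide":[0.046,0.011,0.08],"spin":0}]}}

```text
time_s: 15.5
ee_pos: [0.5046, 0.3627, 0.1526]
eef_rot: [-3.141, 0.0, 1.998]
force: [0.3, -0.0, 1.3]
grip_width: 0.045
grip_force: 0.0
```

```bash
python3 o.py
python3 - <<'E'
from h import *
p,d=cams.camera("scene");cv2.imwrite("pics/pre.png",cv2.resize(p[200:340,340:520],None,fx=3,fy=3,interpolation=cv2.INTER_CUBIC)[:,:,::-1])
E
```

```text
{'time_s': 15.5, 'ee_pos': [0.5046, 0.3627, 0.1526], 'force': [0.3188, -0.0262, 1.3295]} 1.9982
```

View pics/pre.png

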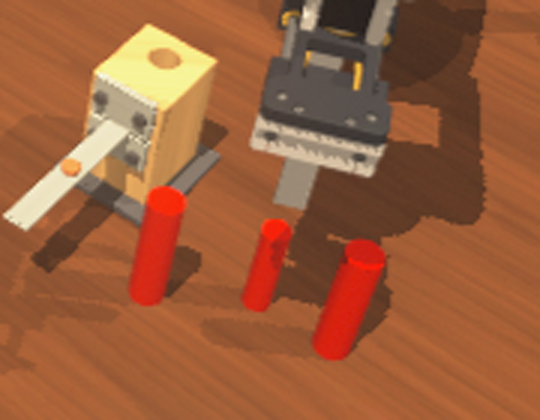

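The picture shows the gripper above the short peg at crop (270,265), with clear space to the tall ones at (160,245) and (350,300). Descend.

Emit:
{"name": "jog_arm", "arguments": {"rows": [{"gripper":0.045,"slide":[0,0,0.04],"spin":0},{"gripper":0.045,"slide":[0,0,0.075],"spin":0},{"gripper":0.045,"slide":[0,0,0.092],"spin":0},{"gripper":0.045,"slide":[0,0,0.092],"spin":0},{"gripper":0.045,"slide":[0,0,0.092],"spin":0},{"gripper":0.045,"slide":[0,0,0.092],"spin":0}]}}

```text
time_s: 16.15
ee_pos: [0.505, 0.3642, 0.0623]
eef_rot: [3.138, -0.0, 2.0]
force: [0.1, 0.5, 0.4]
grip_width: 0.0444
grip_force: 0.0
```

Emit:
{"name": "jog_arm", "arguments": {"rows": [{"gripper":0.01,"slide":[0,0,0],"spin":0},{"gripper":0.01,"slide":[0,0,0],"spin":0},{"gripper":0.01,"slide":[0,0,0],"spin":0},{"gripper":0.01,"slide":[0,0,0],"spin":0},{"gripper":0.01,"slide":[0,0,0],"spin":0},{"gripper":0.01,"slide":[0,0,0],"spin":0}], "squeeze": 12}}

```text
time_s: 16.75
ee_pos: [0.504, 0.3638, 0.06]
eef_rot: [3.141, -0.0, 2.0]
force: [-0.2, -0.0, 3.3]
grip_width: 0.0195
grip_force: 12.0
```

Emit:
{"name": "jog_arm", "arguments": {"rows": [{"gripper":0.01,"slide":[0,0,-0.03],"spin":0},{"gripper":0.01,"slide":[0,0,-0.07],"spin":0},{"gripper":0.01,"slide":[0,0,-0.12],"spin":0},{"gripper":0.01,"slide":[0,0,-0.16],"spin":0},{"gripper":0.01,"slide":[0,0,-0.16],"spin":0},{"gripper":0.01,"slide":[0,0,-0.16],"spin":0}], "squeeze": 25}}

```text
time_s: 17.35
ee_pos: [0.5039, 0.3637, 0.2197]
eef_rot: [3.141, -0.0, 2.0]
force: [-0.8, -0.1, -1.6]
grip_width: 0.0199
grip_force: 25.0
```

Emit:
{"name": "jog_arm", "arguments": {"rows": [{"gripper":0.01,"slide":[-0.532,-0.2456,0],"spin":0},{"gripper":0.01,"slide":[-0.532,-0.2456,0],"spin":0},{"gripper":0.01,"slide":[-0.532,-0.2456,0],"spin":0},{"gripper":0.01,"slide":[-0.532,-0.2456,0],"spin":0},{"gripper":0.01,"slide":[-0.532,-0.2456,0],"spin":0},{"gripper":0.01,"slide":[-0.532,-0.2456,0],"spin":0},{"gripper":0.01,"slide":[-0.532,-0.2456,0],"spin":0},{"gripper":0.01,"slide":[-0.532,-0.2456,0],"spin":0}]}}

```text
time_s: 18.15
ee_pos: [0.5014, -0.0381, 0.2179]
eef_rot: [-3.139, -0.002, 2.0]
force: [1.1, 0.1, 0.0]
grip_width: 0.0197
grip_force: 25.0
```

Emit:
{"name": "jog_arm", "arguments": {"rows": [{"gripper":0.01,"slide":[-0.14,-0.065,0],"spin":0},{"gripper":0.01,"slide":[-0.14,-0.065,0],"spin":0},{"gripper":0.01,"slide":[-0.14,-0.065,0],"spin":0},{"gripper":0.01,"slide":[-0.14,-0.065,0],"spin":0},{"gripper":0.01,"slide":[-0.14,-0.065,0],"spin":0},{"gripper":0.01,"slide":[-0.14,-0.065,0],"spin":0}]}}

```text
time_s: 18.75
ee_pos: [0.5014, -0.1896, 0.2186]
eef_rot: [-3.14, -0.002, 2.0]
force: [-0.7, 0.3, -0.2]
grip_width: 0.0198
grip_force: 25.0
```

Emit:
{"name": "jog_arm", "arguments": {"rows": [{"gripper":0.01,"slide":[-0.03,-0.013,0],"spin":0},{"gripper":0.01,"slide":[-0.03,-0.013,0.03],"spin":0},{"gripper":0.01,"slide":[-0.03,-0.013,0.03],"spin":0},{"gripper":0.01,"slide":[-0.03,-0.013,0.03],"spin":0},{"gripper":0.01,"slide":[-0.03,-0.013,0.03],"spin":0}]}}

```text
time_s: 19.25
ee_pos: [0.5028, -0.2225, 0.1909]
eef_rot: [3.141, 0.001, 2.001]
force: [0.0, -0.3, 0.6]
grip_width: 0.0193
grip_force: 25.0
```

```bash
cat > look.py <<'E'
import sys
from rect import *
n=sys.argv[1];o=telemetry.get_obs();T=np.array(o["ee_pos"]);print(T,o["eef_rot"])
ts=[]
for c in("scene","top"):
    p,d=cams.camera(c);np.savez(f"{c}{n}.npz",p=p,d=d)
    x,y=pix(c,T-[0,0,.05]).astype(int);print(c,x,y)
    ts.append(cv2.resize(p[max(y-45,0):y+45,x-45:x+45],(390,390),interpolation=cv2.INTER_CUBIC))
    X=pts(c,d);hsv=cv2.cvtColor(p,cv2.COLOR_RGB2HSV).astype(int)
    m=(hsv[...,1]>200)&((hsv[...,0]<4)|(hsv[...,0]>175))&(hsv[...,2]>90)&(np.linalg.norm(X-T,axis=-1)<.1)
    q=X[m];print("red",m.sum(),q.mean(0) if len(q) else "",q[:,2].min() if len(q) else "")
    for lo in np.arange(.1,.25,.015):
        s=q[(q[:,2]>=lo)&(q[:,2]<lo+.015)]
        if len(s)>4: print("  z%.3f"%lo,len(s),np.median(s,0))
cv2.imwrite(f"pics/look{n}.png",np.hstack(ts)[:,:,::-1])
E
python3 look.py 1
```

```text
[ 0.5028 -0.2225  0.1909] [3.1408 0.0009 2.0012]
scene 241 138
red 78 [ 0.5072 -0.2168  0.1579] 0.1314917475427347
  z0.130 22 [ 0.5095 -0.2174  0.1395]
  z0.145 29 [ 0.5097 -0.2162  0.1536]
  z0.160 17 [ 0.5094 -0.2157  0.1644]
  z0.190 5 [ 0.5018 -0.2137  0.1998]
top 369 242
red 0
```

View pics/look1.png

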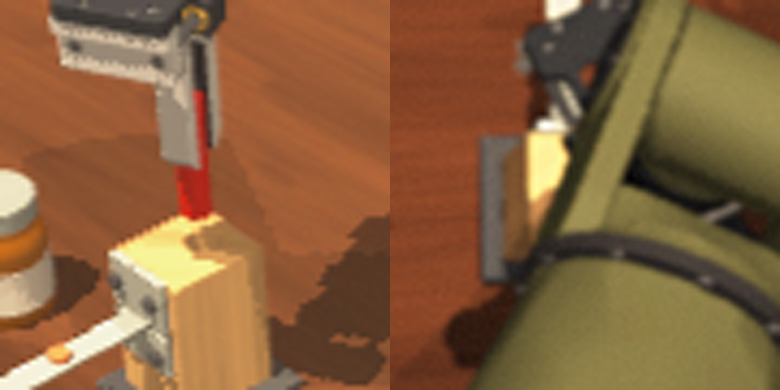

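The peg is held upright over the right block (left tile, red at (195,190)); the top camera is blocked by the arm. I'll check the peg against the hole in the same camera by its outline.

Run:
```python
from rect import *
o=telemetry.get_obs();T=np.array(o["ee_pos"]);c="scene"
p=np.load("scene1.npz")["p"];i=cams.camera_info(c);K=np.array(i["camera_matrix"]);R=np.array(i["R"]);t=np.array(i["t"]);C=-R.T@t
n=(C-T)[:2];n/=np.linalg.norm(n);l=np.array([-n[1],n[0]])
f=p.astype(float);w=np.clip((f[...,0]-1.6*np.maximum(f[...,1],f[...,2])-10)/60,0,1)
def ray(u,v):
    d=R.T@np.linalg.inv(K)@np.array([u,v,1]);return d
for z in np.arange(.134,.168,.004):
    u0,v0=pix(c,[T[0],T[1],z]);v=int(round(v0));row=w[v,int(u0)-15:int(u0)+16];uc=(row*np.arange(int(u0)-15,int(u0)+16)).sum()/row.sum()
    d=ray(uc,v);k=((T[:2]-C[:2])@n)/(d[:2]@n);P=C+k*d
    print("z %.3f"%P[2],"width px %.1f"%row.sum(),"lateral mm %.2f"%(1000*(P[:2]-T[:2])@l))
print("l",l,"n",n,"px/mm",np.linalg.norm(pix(c,T+[.01*l[0],.01*l[1],0])-pix(c,T))/10)
for h in([.5022,-.2219],[.502,-.2225]): print("hole lateral mm",1000*(np.array(h)-T[:2])@l,"along",1000*(np.array(h)-T[:2])@n)
# bottom rim nearest to camera: row where red ends on axis column
for u in (int(pix(c,T-[0,0,.06])[0])+k for k in(-1,0,1,2)): print(u,w[120:165,u].round(1).tolist())
print(pix(c,T-[0,0,.06]),pix(c,np.r_[T[:2]+.01*n,T[2]-.06]))
```

```text
z 0.133 width px 8.3 lateral mm -1.52
z 0.139 width px 8.3 lateral mm -1.19
z 0.142 width px 8.1 lateral mm -1.08
z 0.145 width px 8.1 lateral mm -0.83
z 0.151 width px 8.4 lateral mm -0.90
z 0.154 width px 8.7 lateral mm -1.35
z 0.158 width px 8.5 lateral mm -1.12
z 0.163 width px 4.1 lateral mm 0.14
z 0.166 width px 2.3 lateral mm 8.93
l [-0.7821  0.6231] n [0.6231 0.7821] px/mm 0.39484137625793847
hole lateral mm 1.0287280893868957 along 0.3462095429668398
hole lateral mm 0.8112877327547839 along -0.24769254602402388
240 [0.0, 0.0, 0.0, 0.0, 0.0, 0.0, 0.0, 0.0, 0.0, 0.0, 0.0, 0.0, 1.0, 1.0, 1.0, 1.0, 1.0, 1.0, 1.0, 1.0, 1.0, 1.0, 1.0, 1.0, 0.0, 0.0, 0.0, 0.0, 0.0, 0.0, 0.0, 0.0, 0.0, 0.0, 0.0, 0.0, 0.0, 0.0, 0.0, 0.0, 0.0, 0.0, 0.0, 0.0, 0.0]
241 [0.4, 0.4, 0.1, 0.1, 0.1, 0.0, 0.0, 0.0, 0.0, 0.0, 0.0, 0.0, 1.0, 1.0, 1.0, 1.0, 1.0, 1.0, 1.0, 1.0, 1.0, 1.0, 1.0, 1.0, 0.0, 0.0, 0.0, 0.0, 0.0, 0.0, 0.0, 0.0, 0.0, 0.0, 0.0, 0.0, 0.0, 0.0, 0.0, 0.0, 0.0, 0.0, 0.0, 0.0, 0.0]
242 [1.0, 1.0, 1.0, 1.0, 1.0, 1.0, 1.0, 1.0, 0.8, 0.8, 0.7, 0.5, 1.0, 1.0, 1.0, 1.0, 1.0, 1.0, 1.0, 1.0, 1.0, 1.0, 1.0, 0.4, 0.0, 0.0, 0.0, 0.0, 0.0, 0.0, 0.0, 0.0, 0.0, 0.0, 0.0, 0.0, 0.0, 0.0, 0.0, 0.0, 0.0, 0.0, 0.0, 0.0, 0.0]
243 [0.5, 0.5, 0.6, 0.8, 0.8, 0.9, 0.8, 1.0, 1.0, 1.0, 1.0, 1.0, 1.0, 1.0, 1.0, 1.0, 1.0, 1.0, 1.0, 1.0, 1.0, 1.0, 1.0, 0.2, 0.0, 0.0, 0.0, 0.0, 0.0, 0.0, 0.0, 0.0, 0.0, 0.0, 0.0, 0.0, 0.0, 0.0, 0.0, 0.0, 0.0, 0.0, 0.0, 0.0, 0.0]
[241.2616 141.5584] [241.4462 143.7317]
```

Lateral error is 2 mm and the along-view error about 0. Correct it and lower to just inside the mouth.

Emit:
{"name": "jog_arm", "arguments": {"rows": [{"gripper":0.01,"slide":[0.0018,-0.0009,0],"spin":0},{"gripper":0.01,"slide":[0.0018,-0.0009,0.01],"spin":0},{"gripper":0.01,"slide":[0.0018,-0.0009,0.016],"spin":0},{"gripper":0.01,"slide":[0.0018,-0.0009,0.02],"spin":0},{"gripper":0.01,"slide":[0.0018,-0.0009,0.023],"spin":0},{"gripper":0.01,"slide":[0.0018,-0.0009,0.025],"spin":0},{"gripper":0.01,"slide":[0.0018,-0.0009,0.025],"spin":0},{"gripper":0.01,"slide":[0.0018,-0.0009,0.025],"spin":0}]}}

```text
time_s: 20.15
ee_pos: [0.5008, -0.2221, 0.1649]
eef_rot: [3.141, 0.0, 2.0]
force: [-0.1, 0.0, -0.2]
grip_width: 0.0197
grip_force: 25.0
```

No force with the peg's end 5 mm below the mouth, so it is in the hole. Lower on.

Emit:
{"name": "jog_arm", "arguments": {"rows": [{"gripper":0.01,"slide":[0,0,0.006],"spin":0},{"gripper":0.01,"slide":[0,0,0.012],"spin":0},{"gripper":0.01,"slide":[0,0,0.018],"spin":0},{"gripper":0.01,"slide":[0,0,0.0205],"spin":0},{"gripper":0.01,"slide":[0,0,0.0215],"spin":0},{"gripper":0.01,"slide":[0,0,0.0215],"spin":0},{"gripper":0.01,"slide":[0,0,0.0215],"spin":0}]}}

```text
time_s: 20.85
ee_pos: [0.5008, -0.2221, 0.1435]
eef_rot: [3.141, 0.0, 2.0]
force: [-0.4, 0.1, -0.8]
grip_width: 0.0194
grip_force: 25.0
```

Emit:
{"name": "jog_arm", "arguments": {"rows": [{"gripper":0.01,"slide":[0,0,0.001],"spin":0},{"gripper":0.024,"slide":[0,0,0.001],"spin":0},{"gripper":0.045,"slide":[0,0,0.001],"spin":0},{"gripper":0.045,"slide":[0,0,0.001],"spin":0},{"gripper":0.045,"slide":[0,0,0.001],"spin":0},{"gripper":0.045,"slide":[0,0,0.001],"spin":0}], "squeeze": 5}}

```text
time_s: 21.45
ee_pos: [0.5008, -0.222, 0.1423]
eef_rot: [3.142, 0.0, 2.0]
force: [0.2, 1.0, -0.7]
grip_width: 0.0451
grip_force: 0.0
```

Emit:
{"name": "jog_arm", "arguments": {"rows": [{"gripper":0.045,"slide":[0,0,-0.02],"spin":0},{"gripper":0.045,"slide":[0,0,-0.05],"spin":0},{"gripper":0.045,"slide":[0,0,-0.1],"spin":0},{"gripper":0.045,"slide":[0,0,-0.13],"spin":0},{"gripper":0.045,"slide":[0.1,0.03,-0.13],"spin":0},{"gripper":0.045,"slide":[0.2,0.07,-0.13],"spin":0},{"gripper":0.045,"slide":[0.2,0.07,-0.13],"spin":0},{"gripper":0.045,"slide":[0.2,0.07,-0.13],"spin":0}]}}

```text
time_s: 22.25
ee_pos: [0.4816, -0.0213, 0.2724]
eef_rot: [3.141, 0.0, 1.999]
force: [0.5, 0.4, -0.2]
grip_width: 0.045
grip_force: 0.0
```

```bash
python3 o.py
python3 - <<'E'
from h import *
ts=[]
for c in("scene","top"):
    p,d=cams.camera(c);X=pts(c,d);hsv=cv2.cvtColor(p,cv2.COLOR_RGB2HSV).astype(int)
    m=(hsv[...,1]>200)&((hsv[...,0]<4)|(hsv[...,0]>175))&(np.hypot(X[...,0]-.502,X[...,1]+.2225)<.04)
    q=X[m];print(c,m.sum(),q.mean(0),np.percentile(q[:,2],[1,97]))
    x,y=pix(c,np.array([.502,-.2225,.12])).astype(int);ts.append(cv2.resize(p[y-45:y+45,x-45:x+45],(390,390),interpolation=cv2.INTER_CUBIC))
cv2.imwrite("pics/end.png",np.hstack(ts)[:,:,::-1])
E
```

```text
{'time_s': 22.25, 'ee_pos': [0.4816, -0.0213, 0.2724], 'force': [0.4903, 0.4152, -0.1681]} 1.9993
scene 101 [ 0.50626189 -0.21640918  0.13730867] [0.1089947  0.16162229]
top 54 [ 0.4987258  -0.21982482  0.14843354] [0.10911364 0.16558195]
```

View pics/end.png

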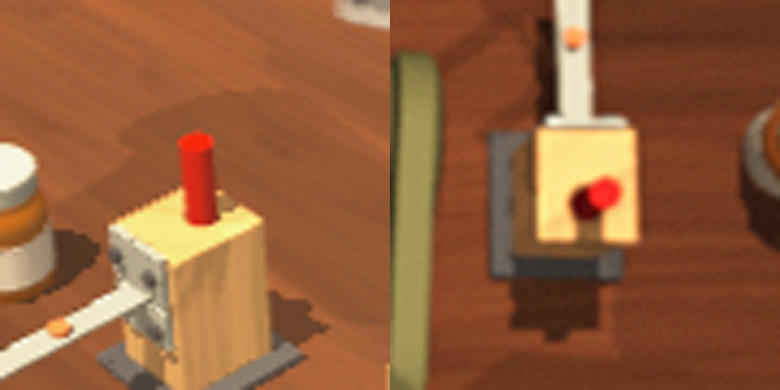

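The peg stands upright at (200,180) in the left tile. Its top is at 162 mm, which is what fully home should read, and the gripper is clear. Handing in.

```bash
python3 -c "
from h import *
print(workorder.hand_in())"
```

```text
the job is handed in; nothing more can be done
None
```

The right-hand spring is the soft one: it gave about 10.5 mm at roughly 10 N, against about 5 mm for the left and middle. The red peg is upright and fully home in its block, released, and the job is handed in; no verdict was returned.

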